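# Lay the bench block down against its stop

## Task

Get the jeweller's steel bench block ready for hammering: it stands on edge on its rubber-topped board, so push it over towards the wooden stop strip until it lies flat with its bright face up, then push it along the rubber until its edge sits snug and square against the strip, with no part of it hanging over the sides of the rubber. Only push with the fingers: never lift or carry the block, and leave the punch, jar, dapping block and caliper where they are. Finish with the hand clear.

Things in the scene. Friction and masses are not known exactly. Their poses are not given: they have to be found in the camera images.
- board: Fixed flat wooden board, 200 x 130 mm, 10 mm thick, topped with 4 mm of grey-green rubber (top 14 mm above the bench; it covers board x -100 to +85, y -60 to +60 mm). Its place and heading vary. A dark wooden stop strip crosses its +x end. Origin: centre of its underside, on the bench; x axis along its length towards the strip, z up.
- stop_face (a point): Middle of the stop strip's inner face (at board x = +85 mm), where it meets the rubber, 14 mm above the bench; axes parallel to the board's. The strip is 14 mm thick, 120 mm long, its top 14 mm above the rubber.
- block: Loose steel plate, 75 x 75 x 20 mm, about 0.85 kg, standing on a narrow edge on the rubber, a broad face towards the strip within 10 degrees, back from it so that it lands 15 to 45 mm short. Origin: centre of the edge face it stands on; z axis up its height, x along its thickness to the strip, y across. Its -x face (away from the strip) is bright polished steel, the rest dark.
- heel (a point): Point on the block: middle of its lower edge on the strip side (block x +10 mm, z 0), about which it tips, staying down on the rubber. Pushed near the top the block tips without sliding and past about 15 degrees falls by itself; pushed low, lying flat, it slides on the rubber against 3 to 7 N of friction.
- nose (a point): Point on the block: middle of its upper edge on the strip side (block x +10 mm, z 75 mm) as it stands; once the block lies flat this is the bottom of the edge that goes against the strip.
- punch: Bystander: brass punch standing upright, 26 mm across, 76 mm tall, beside the board. Origin: centre of its underside.
- jar: Bystander: small clear gem jar, 40 mm across, 35 mm tall, standing beside the board. Origin: centre of its underside.
- dome: Bystander: wooden dapping block, 50 mm cube with round hollows in its top, beside the board. Origin: centre of its underside.
- caliper: Bystander: steel caliper lying flat, 190 mm long, 12 mm high, beside the board. Origin: centre of its beam's underside.
Not all that is in view belongs to the job. Of the things that look like the block, the largest one is meant. Of the things like the board, leave any that is red; of the rest the larger one is meant.

How it is judged:
At the end, for the whole second after the job is handed in: The block lies flat on the rubber (within 4.5 degrees), bright face up, its nose edge within 4 mm of the stop strip's inner face and square to it within 3.4 degrees, its middle within 24.5 mm of the board's centre line (so that it does not hang over the rubber's sides), at rest (angle between block's own x axis and vertical above 3.06 rad and x of nose in the frame of stop_face between -0.004 and 0.004 m and y of nose in the frame of stop_face between -0.0245 and 0.0245 m and angle between the z axis of block and the x axis of board, either way round below 0.06 rad and height (world z) of each of heel, nose below 0.018 m and linear speed of block below 0.01 m/s); the robot touches nothing.
It fails at once if the block is lifted, carried, or tipped away from the strip (its heel edge rises more than 12 mm off the rubber) (height (world z) of heel above 0.026 m).
It fails at once if the punch, jar, dapping block or caliper is disturbed (moved more than 20 mm, or punch or jar knocked over) (distance of any of punch, jar, dome, caliper from where it was at the start of the episode above 0.02 m or angle between any of punch, jar's own z axis and vertical above 0.5 rad).
It also fails if it takes over 45 s, if anything falls off the work surface, if the arm or the gripper's body presses on something with over 40 N, if the wrist force passes 120 N, or if a joint passes its speed limit or range.

## Robot

A 7-joint arm with a two-finger parallel gripper is mounted at the origin on the work surface. World frame = base frame: x ahead of the robot, y to its left, z up, the work surface at z = 0. Lengths are in m, angles in rad, forces in N, time in s.
With the tool pointing down it reaches from about 0.35 to 0.9 m from the base axis. Payload 8.1 kg.
Tool frame: the origin (TCP) lies at the centre of the arm's flange, where the gripper is bolted on; the fingertips stand 178 mm ahead of it and the grasp point (between the pads) lies 159 mm ahead of it; z points along the fingers, y is the line along which they close (so a half turn about z gives the same grasp; the last joint's range is limited). The gripper opens to 92 mm and grips with 3 to 60 N. Pads are 19 mm wide; open, the fingers measure 130 mm over their backs; the gripper's body (75 mm by 190 mm) begins 47 mm behind the grasp point.
Start: joints at [1.073, 0.434, 0.025, 1.573, -0.012, 1.134, -0.075], TCP at [0.24, -0.577, 0.405] pointing down, gripper open.
Joint ranges: [-2.62, 2.62], [-0.44, 2.09], [-1.27, 1.32], [0.08, 2.57], [-1.32, 4.46], [0.12, 2], [-2.74, 2.74]. Speed limits (rad/s): [2.22, 2.22, 3.01, 3.01, 3.14, 3.14, 3.14].

## Interface

Orientations are given as a rotation vector (axis times angle).
In Python, from cell import arm gives the robot as it stands. The module is installed in compiled form; this text tells all that it offers.
- The arm moves only by the shell command python3 -m inch 'ROWS' [FORCE]. ROWS is text: rows parted by semicolons, each of 5 numbers parted by spaces: the shift along the tool's x, y, z in m, then the turn about the tool's z in rad, then the finger opening in m, from 0 to 0.0918. In form: x y z roll fingers; .... A call has 1 to 5 rows; each row is the pose to reach, as a shift and turn from the pose commanded when the call began, along the tool's axes at that moment; what a row does not reach only later rows make up. A row lasts 1/10 s, in which the tool goes at most 50 mm and 8.59 degrees, less where a joint would pass 70% of its speed; a pose out of reach is approached as far as the arm can. A call with a gripper value outside its range is refused whole. The fingers move at their own pace and stop on an object; FORCE is the grip in N (left out, the last holds). Time passes only in rows, so rows that repeat a pose let the fingers close. It gives the time, the measured TCP pose, the force, the opening and the grip force at its end, in the units of the state.
- arm.observe(): the state, without advancing time (a new reading comes with each control period).
- arm.get_image(name): name is "side" or "top" or "wrist"; returns the picture (480x640x3 uint8, red, green, blue); there is no depth.
- arm.get_calibration(name): a dict with "intrinsics" (3x3 intrinsics, pixels), "pose" (4x4, takes a point from camera to world coordinates). Camera axes: x right, y up, looking along -z (the intrinsics and any distortion apply to the point x, -y, -z); pixel columns grow to the right and rows downward; lengths in m; the calibration is good to about 2 mm. A picture is of the moment at which its call begins: read the wrist's pose just before it. get_calibration takes no time and is no camera call; for the wrist camera it gives the pose at the moment of the call.
- arm.sign_off(): hands the job in; it is judged then, once.
Trained networks look in the newest picture that a camera, given by its name, has taken for a name from the list of things; names that differ only in an ending like _2 or _b are one class to them, and where a whole thing is asked for, a point or a joint stands for the part that bears it (a point fixed in the world has none). Each returns a list of dicts, best first, with "conf" (0 to 1); they miss things now and then, are a little off and sometimes report something else, mostly with a low value. They report only what shows in the picture. A call takes as long as a camera call. They do not tell look-alikes from the thing itself.
- arm.look_for(camera, query): "point" ([row, column] in pixels, amid what is visible of it).
- arm.silhouettes(camera, query): "region" (480x640 bool, what is visible of it) and "point" ([row, column] in pixels, amid what is visible of it).
- arm.place_of(camera, query): "point" ([row, column] in pixels: a listed point, or the origin of a listed thing).
The state is a dict: "clock": time; "joints": joint angles; "dq": joint speeds; "joint_efforts": joint torques, N m; "position": TCP position; "ee_rot": TCP orientation; "force": force on the tool from outside, world axes, zero at the start; "ft_torque": the same for the moment, N m; "width": opening from 0.0 (shut) to 1.0 (fully open); "gripper_force": force on a finger pad.
Only numpy, scipy, OpenCV 4.12 (cv2) and the standard library are available. Lean on these libraries where they do the work, as an engineer would, in place of code of your own. Each camera call takes 0.05 s, during which the arm holds its last target. There are 200 camera calls.

## Working session

There is one attempt and no reset: what is moved stays moved. The work goes in short steps, Python scripts to look and compute and a shell command to move; the robot and the scene stay as the last step left them, time stands still between calls to the robot, and variables do not carry over. Pictures are saved under pics/ and viewed, at most 10 in all, crops included, and the job is handed in when it is done.

```bash
mkdir -p pics
cat > h.py <<'E'
import numpy as np, cv2
from cell import arm
from scipy.spatial.transform import Rotation as R
def ray(cam,pt):
    c=arm.get_calibration(cam);K=np.array(c["intrinsics"]);T=np.array(c["pose"])
    d=np.linalg.inv(K)@[pt[1],pt[0],1.]
    return T[:3,3],T[:3,:3]@[d[0],-d[1],-d[2]]
def atz(cam,pt,z):
    o,d=ray(cam,pt); return o+d*(z-o[2])/d[2]
def proj(cam,p):
    c=arm.get_calibration(cam);K=np.array(c["intrinsics"]);T=np.array(c["pose"])
    q=T[:3,:3].T@(np.array(p)-T[:3,3]); u=K@[q[0],-q[1],-q[2]]
    return [u[1]/u[2],u[0]/u[2]]
def save(cam,n):
    im=arm.get_image(cam); cv2.imwrite(f"pics/{n}.png",im[:,:,::-1]); return im
E
python3 - <<'E'
from h import *
np.set_printoptions(precision=3,suppress=True)
a=save("top","top0");b=save("side","side0")
print(arm.observe())
Z=dict(board=0,stop_face=.014,block=.014,heel=.014,nose=.089,punch=0,jar=0,dome=0,caliper=0)
for cam in("top","side"):
    print(arm.get_calibration(cam)["pose"])
    for n,z in Z.items():
        for r in arm.place_of(cam,n)[:3]:
            print(cam,n,round(r["conf"],2),np.round(r["point"]),atz(cam,r["point"],z))
E
```

```text
{'clock': 0.1, 'joints': array([ 1.073,  0.435,  0.025,  1.574, -0.012,  1.134, -0.075]), 'dq': array([-0.   , -0.001,  0.001, -0.001, -0.001, -0.001, -0.001]), 'joint_efforts': array([  0.002, -66.913,   0.987, -31.515,  -0.061,   0.037,   0.   ]), 'position': array([ 0.24 , -0.577,  0.404]), 'ee_rot': array([-3.079, -0.616,  0.001]), 'force': array([ 0.065,  0.39 , -0.378]), 'ft_torque': array([-0.003, -0.019,  0.042]), 'gripper_force': 0.0, 'width': 1.0019681075393474}
[[ 0.011  0.996 -0.09   0.458]
 [-1.     0.01  -0.012  0.05 ]
 [-0.012  0.09   0.996  1.129]
 [ 0.     0.     0.     1.   ]]
top board 0.92 [234. 289.] [0.573 0.117 0.   ]
top board 0.7 [363. 194.] [0.296 0.314 0.   ]
top board 0.66 [344. 383.] [ 0.341 -0.086  0.   ]
top stop_face 0.98 [200. 275.] [0.646 0.149 0.014]
top stop_face 0.9 [329. 173.] [0.369 0.359 0.014]
top stop_face 0.56 [318. 366.] [ 0.395 -0.049  0.014]
top block 0.75 [322. 314.] [0.386 0.062 0.014]
top block 0.65 [326. 275.] [0.377 0.144 0.014]
top heel 0.75 [243. 298.] [0.552 0.098 0.014]
top heel 0.53 [318. 276.] [0.394 0.142 0.014]
top nose 0.81 
[... 758 characters left out ...]
.] [0.365 0.359 0.014]
side stop_face 0.57 [231. 376.] [ 0.394 -0.036  0.014]
side block 0.93 [290. 381.] [0.388 0.149 0.014]
side block 0.72 [264. 307.] [0.545 0.088 0.014]
side block 0.68 [262. 379.] [0.39  0.068 0.014]
side heel 0.89 [293. 377.] [0.396 0.159 0.014]
side heel 0.85 [257. 380.] [0.388 0.052 0.014]
side heel 0.63 [265. 304.] [0.552 0.091 0.014]
side nose 0.96 [276. 382.] [0.395 0.187 0.089]
side nose 0.81 [244. 384.] [0.388 0.096 0.089]
side punch 0.67 [338. 274.] [0.59  0.276 0.   ]
side jar 0.74 [317. 320.] [ 0.507  0.219 -0.   ]
side dome 0.89 [243. 238.] [0.712 0.018 0.   ]
side dome 0.25 [266. 303.] [0.555 0.079 0.   ]
side caliper 0.75 [220. 311.] [ 0.55  -0.084  0.   ]
```

View pics/top0.png

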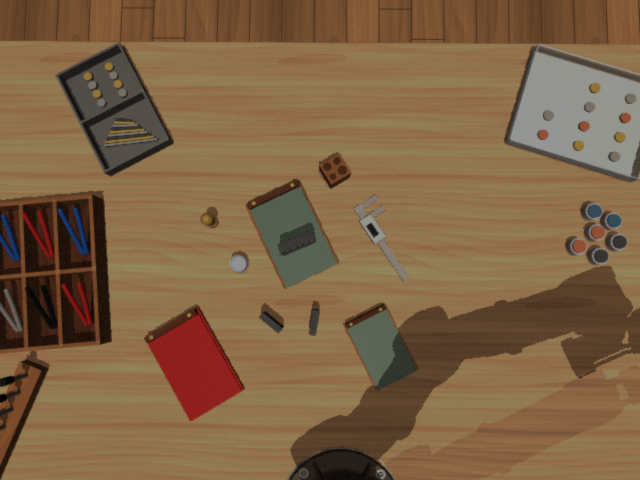

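View pics/side0.png

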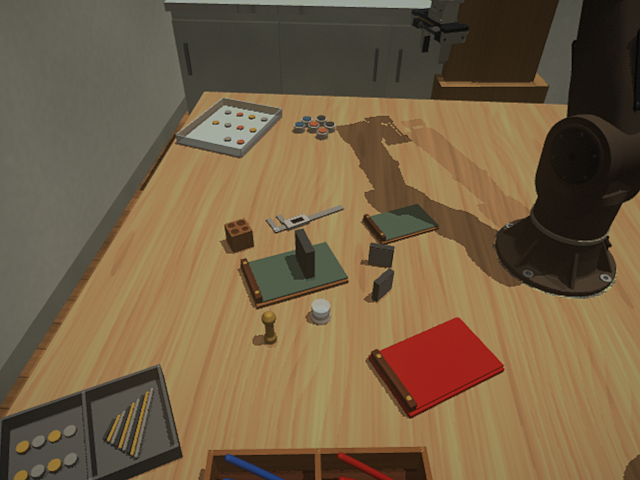

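Target board is the larger green one (col 290, row 234 in the top view), at about (0.572, 0.114) and heading about 22°. The large block stands on it near (0.545, 0.093). The tool is already at about 22.6°, so I'll travel to behind the block.

```bash
python3 -m inch '0.029 -0.033 0 0 0.04; 0.059 -0.067 0 0 0.04; 0.088 -0.1 0 0 0.04; 0.117 -0.134 0 0 0.04; 0.147 -0.167 0 0 0.04' && python3 -m inch '0.029 -0.033 0 0 0.04; 0.059 -0.067 0 0 0.04; 0.088 -0.1 0 0 0.04; 0.117 -0.134 0 0 0.04; 0.147 -0.167 0 0 0.04' && python3 -m inch '0.029 -0.033 0 0 0.04; 0.059 -0.067 0 0 0.04; 0.088 -0.1 0 0 0.04; 0.117 -0.134 0 0 0.04; 0.147 -0.167 0 0 0.04'
python3 - <<'E'
from h import *
np.set_printoptions(precision=4,suppress=True)
save("wrist","w0")
print(arm.get_calibration("wrist")["pose"])
Z=dict(board=0,stop_face=.014,block=.014,heel=.014,nose=.089)
for n,z in Z.items():
    for r in arm.place_of("wrist",n)[:3]: print(n,round(r["conf"],2),np.round(r["point"]),atz("wrist",r["point"],z))
s=arm.observe();print(s["position"],R.from_rotvec(s["ee_rot"]).as_matrix())
E
```

```text
clock: 1.5
position: [0.312, -0.3645, 0.4049]
ee_rot: [3.08, 0.616, 0.0]
force: [1.9, 0.1, -0.0]
width: 0.614
gripper_force: 0.0
clock: 2.0
position: [0.3834, -0.1538, 0.4051]
ee_rot: [3.08, 0.615, 0.001]
force: [1.1, 0.1, 0.1]
width: 0.437
gripper_force: 0.0
clock: 2.5
position: [0.455, 0.0569, 0.4051]
ee_rot: [3.08, 0.615, 0.001]
force: [0.3, -0.6, 0.4]
width: 0.438
gripper_force: 0.0
[[ 0.39    0.8774  0.2795  0.5327]
 [-0.9208  0.3723  0.1162  0.0974]
 [-0.0021 -0.3027  0.9531  0.3867]
 [ 0.      0.      0.      1.    ]]
board 0.95 [243.  40.] [0.2986 0.3165 0.    ]
board 0.83 [ 62. 318.] [0.5714 0.1173 0.    ]
stop_face 0.92 [297. 396.] [ 0.3918 -0.0496  0.014 ]
block 0.69 [ 95. 321.] [0.544  0.0971 0.014 ]
block 0.57 [225. 214.] [0.3921 0.1475 0.014 ]
block 0.54 [ 62. 317.] [0.5678 0.1101 0.014 ]
heel 0.88 [262. 303.] [0.3898 0.051  0.014 ]
heel 0.56 [221. 224.] [0.3996 0.1386 0.014 ]
nose 0.96 [240. 210.] [0.4072 0.133  0.089 ]
nose 0.9 [ 71. 322.] [0.5559 0.0981 0.089 ]
nose 0.79 [282. 298.] [0.3995 0.0546 0.089 ]
[0.4546 0.0541 0.4046] [[ 0.9236  0.3835 -0.0005]
 [ 0.3835 -0.9236 -0.0007]
 [-0.0007  0.0005 -1.    ]]
```

View pics/w0.png

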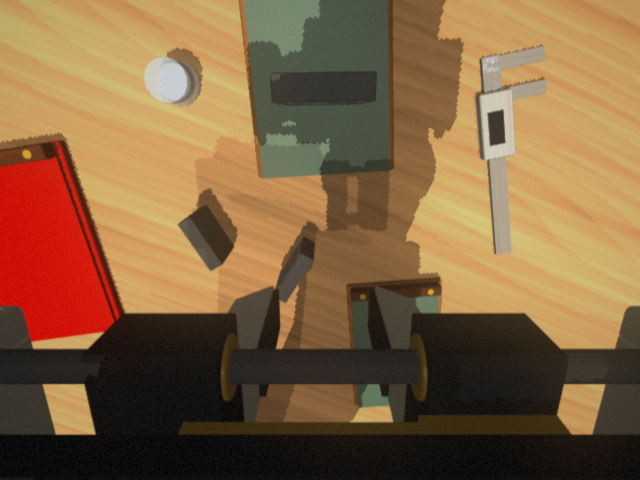

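Wrist view: the block's quad spans cols 271–376, rows 71–104. The board's near edge runs from (row 178, col 260) to (170, 393). Next: headings from these.

Run:
```python
from h import *
np.set_printoptions(precision=4,suppress=True)
im=cv2.imread("pics/w0.png"); g=im[40:200,225:410]
cv2.imwrite("pics/w0c.png",cv2.convertScaleAbs(cv2.resize(g,None,fx=4,fy=4,interpolation=cv2.INTER_CUBIC)[:600],alpha=2.2,beta=10))
a=atz("wrist",[178,260],.01);b=atz("wrist",[170,393],.01)
print("near edge",a,b,np.linalg.norm(a-b),np.degrees(np.arctan2(*(a-b)[[1,0]]))-90)
# top camera: rubber region rectangle
t=cv2.cvtColor(cv2.imread("pics/top0.png"),cv2.COLOR_BGR2HSV)
m=cv2.inRange(t,(40,25,40),(95,255,255)); n,l,s,c=cv2.connectedComponentsWithStats(m)
k=l[234,270]; pts=cv2.findContours((l==k).astype('uint8'),cv2.RETR_EXTERNAL,2)[0][0]
r=cv2.minAreaRect(pts); P=np.array([atz("top",p[::-1],.014) for p in cv2.boxPoints(r)])
print(r,P,[np.linalg.norm(P[i]-P[i-1]) for i in range(4)],P.mean(0))
for i in (0,1): print(np.degrees(np.arctan2(*(P[i]-P[i-1])[[1,0]])))
```

```text
near edge [0.4523 0.1198 0.01  ] [0.5081 0.0051 0.01  ] 0.12755060387483208 25.933572853148448
((292.7741394042969, 236.3696746826172), (85.60525512695312, 55.031951904296875), 64.57312774658203) [[0.6235 0.2022 0.014 ]
 [0.6758 0.0961 0.014 ]
 [0.5101 0.0158 0.014 ]
 [0.4589 0.1206 0.014 ]] [np.float64(0.18365775792626152), np.float64(0.11832877928844389), np.float64(0.1842055878185501), np.float64(0.11666774471796446)] [0.5671 0.1087 0.014 ]
26.387380477613114
-63.716609111951854
```

View pics/w0c.png

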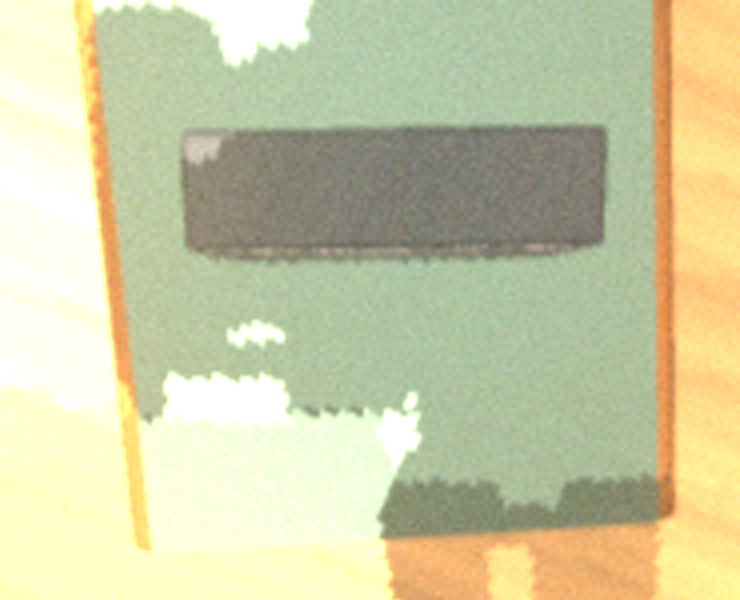

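Run:
```python
from h import *
np.set_printoptions(precision=4,suppress=True)
c=[atz("wrist",p,.089) for p in ([72.5,270.8],[71.5,376.5],[101.7,272],[100.7,376])]
print(np.array(c),np.linalg.norm(c[0]-c[1]),np.linalg.norm(c[0]-c[2]))
h=lambda a,b:np.degrees(np.arctan2(*(a-b)[[1,0]]))-90
print(h(c[0],c[1]),h(c[2],c[3]))
th=np.radians(26.2);Rb=np.array([[np.cos(th),np.sin(th)],[-np.sin(th),np.cos(th)]])
m=np.mean(c,0);S=np.array([.650,.149])
print("block mid",m,"rel stop",Rb@(m[:2]-S))
s=arm.observe();T=R.from_rotvec(s["ee_rot"]).as_matrix();print("in tool",T.T@(m-s["position"]))
```

```text
[[0.5414 0.1308 0.089 ]
 [0.5704 0.0627 0.089 ]
 [0.5236 0.1233 0.089 ]
 [0.5527 0.0549 0.089 ]] 0.07396720939738777 0.019289607180361643
23.01989992850268 23.03373753864497
block mid [0.547  0.0929 0.089 ] rel stop [-0.1171 -0.0048]
in tool [ 0.1005 -0.0005  0.3155]
```

```bash
python3 -m inch '0 0 0.045 0 0.04; 0 0 0.09 0 0.04; 0 0 0.13 0 0.04; 0 0 0.149 0 0.04; 0.02 0 0.149 0 0.04' && python3 -m inch '0.02 0 0 0 0.04; 0.035 0 0 0 0.04; 0.045 0 0 0 0.04; 0.052 0 0 0 0.04; 0.058 0 0 0 0.04' && python3 -m inch '0.004 0 0 0 0.04; 0.008 0 0 0 0.04; 0.012 0 0 0 0.04; 0.016 0 0 0 0.04; 0.02 0 0 0 0.04'
```

```text
clock: 3.3
position: [0.4704, 0.0599, 0.2527]
ee_rot: [3.08, 0.611, -0.013]
force: [0.8, -0.1, 1.3]
width: 0.44
gripper_force: 0.0
clock: 3.8
position: [0.5269, 0.0845, 0.2557]
ee_rot: [3.08, 0.614, -0.001]
force: [0.4, 0.0, -0.6]
width: 0.435
gripper_force: 0.0
clock: 4.3
position: [0.5456, 0.093, 0.2558]
ee_rot: [-3.081, -0.616, -0.0]
force: [-0.3, -0.5, 0.1]
width: 0.435
gripper_force: 0.0
```

Run:
```python
from h import *
im=arm.get_image("side"); cv2.imwrite("pics/s1.png",cv2.resize(im[190:330,210:410,::-1],None,fx=4,fy=4))
```

```text
(no output)
```

View pics/s1.png

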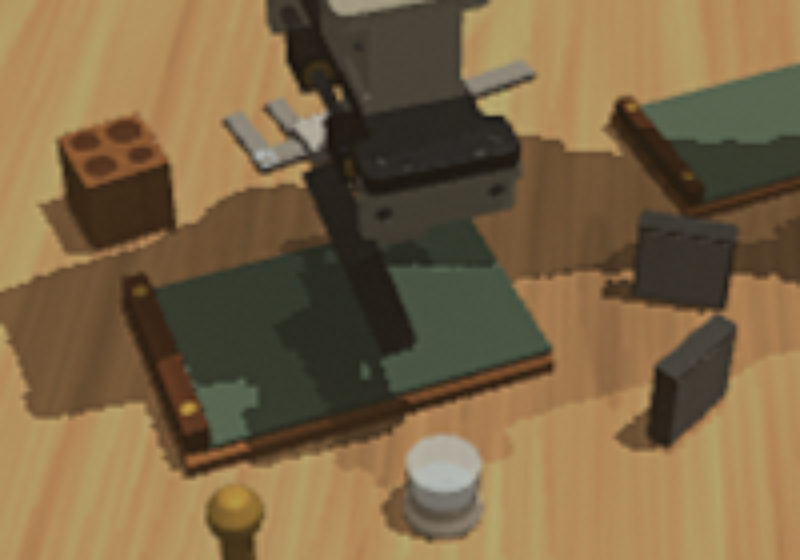

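The side crop shows the block tilting towards the strip and still on its heel, pushed at the top. Keep pushing.

```bash
python3 -m inch '0.004 0 0 0 0.04; 0.008 0 0 0 0.04; 0.012 0 0 0 0.04; 0.016 0 0 0 0.04; 0.02 0 0 0 0.04' && python3 -m inch '-0.04 0 0 0 0.04; -0.08 0 0 0 0.04; -0.12 0 0 0 0.04; -0.12 0 0 0.063 0.04; -0.12 0 0 0.063 0.04'
python3 - <<'E'
from h import *
im=save("wrist","w1")
for n,z in dict(stop_face=.014,block=.024,heel=.014,nose=.014).items():
  for cam in("top","side","wrist"):
    if n=="stop_face": arm.get_image(cam)
    for r in arm.place_of(cam,n)[:3]: print(n,cam,round(r["conf"],2),np.round(r["point"]),atz(cam,r["point"],z).round(4))
E
```

```text
clock: 4.85
position: [0.5641, 0.1007, 0.2557]
ee_rot: [3.081, 0.616, 0.0]
force: [0.2, -0.2, 0.7]
width: 0.435
gripper_force: 0.0
clock: 5.35
position: [0.4526, 0.054, 0.256]
ee_rot: [3.098, 0.516, 0.001]
force: [0.4, 0.2, 0.2]
width: 0.437
gripper_force: 0.0
stop_face top 0.94 [322. 365.] [ 0.3876 -0.0465  0.014 ]
stop_face top 0.87 [326. 171.] [0.3739 0.3635 0.014 ]
stop_face top 0.61 [199. 273.] [0.6477 0.152  0.014 ]
stop_face side 0.89 [230. 374.] [ 0.3988 -0.0403  0.014 ]
stop_face side 0.85 [375. 396.] [0.3678 0.3477 0.014 ]
stop_face side 0.81 [279. 253.] [0.6524 0.1415 0.014 ]
block top 0.69 [320. 273.] [0.3893 0.146  0.024 ]
block top 0.56 [239. 294.] [0.5601 0.1063 0.024 ]
block side 0.94 [264. 299.] [0.5607 0.0997 0.024 ]
block side 0.75 [291. 381.] [0.3894 0.1635 0.024 ]
block side 0.75 [260. 381.] [0.3873 0.071  0.024 ]
block wrist 0.84 [ 49. 305.] [0.5565 0.1008 0.024 ]
block wrist 0.8 [297. 156.] [0.3995 0.1431 0.024 ]
block wrist 0.68 [334. 286.] [0.4001 0.0617 0.024 ]
heel top 0.67 [238. 297.] [0.5635 0.1002 0.014 ]
heel top 0.66 [315. 275.] [0.3989 0.1441 0.014 ]
heel top 0.38 [239. 383.] [ 0.5634 -0.0842  0.014 ]
heel side 0.86 [292. 380.] [0.3911 0.1571 0.014 ]
heel side 0.74 [266. 300.] [0.5596 0.0936 0.014 ]
heel side 0.71 [259. 380.] [0.3884 0.0598 0.014 ]
heel wrist 0.94 [ 52. 308.] [0.5566 0.0997 0.014 ]
heel wrist 0.85 [339. 298.] [0.3931 0.052  0.014 ]
heel wrist 0.59 [287. 166.] [0.4018 0.1414 0.014 ]
nose top 0.7 [206. 284.] [0.6327 0.1272 0.014 ]
nose top 0.64 [322. 274.] [0.3853 0.1462 0.014 ]
nose side 0.79 [278. 381.] [0.3882 0.1155 0.014 ]
nose side 0.64 [273. 262.] [0.636  0.1233 0.014 ]
nose side 0.55 [244. 381.] [0.3835 0.0104 0.014 ]
nose wrist 0.63 [393. 288.] [0.3502 0.046  0.014 ]
```

View pics/w1.png

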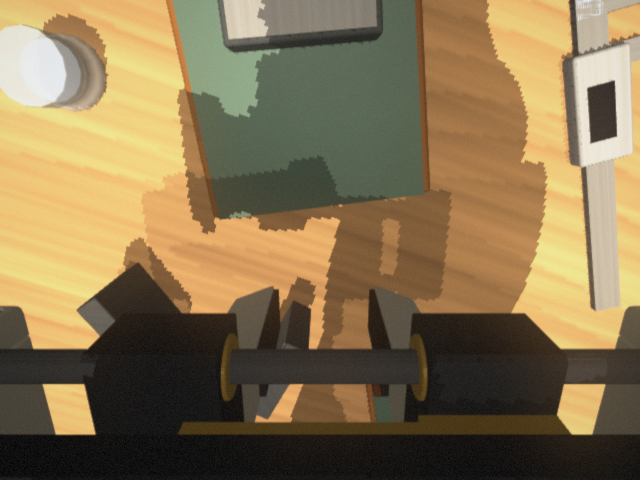

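The block lies flat, bright face up. I rolled the wrong way and will fix that. The heel edge is around (row 50, col 228) to (38, 381), and the board's near edge runs (218, 217) to (190, 428).

Run:
```python
from h import *
np.set_printoptions(precision=4,suppress=True)
h=lambda a,b:np.degrees(np.arctan2(*(a-b)[[1,0]]))-90
a,b=atz("wrist",[218,217],.012),atz("wrist",[190,428],.012); print("board",a,b,np.linalg.norm(a-b),h(a,b))
# long board sides
p,q=atz("wrist",[218,217],.012),atz("wrist",[0,169],.012);print(np.degrees(np.arctan2(*(q-p)[[1,0]])))
p,q=atz("wrist",[190,428],.012),atz("wrist",[0,423],.012);print(np.degrees(np.arctan2(*(q-p)[[1,0]])))
c,d=atz("wrist",[40,225],.034),atz("wrist",[30,382],.034); print("block",c,d,np.linalg.norm(c-d),h(c,d))
mid=(a+b)/2; m=(c+d)/2; s=arm.observe()
for t in(25,26.2):
  t=np.radians(t);u=np.array([np.cos(t),np.sin(t)]);v=np.array([-u[1],u[0]])
  print("stop",mid[:2]+.185*u,"block rel centreline",(m-mid)[:2]@u,(m-mid)[:2]@v,"tcp",(s["position"]-mid)[:2]@u,(s["position"]-mid)[:2]@v)
```

```text
board [0.4545 0.1225 0.012 ] [0.5105 0.0109 0.012 ] 0.12488373512784023 26.674081363268556
26.334845613034055
25.140638309179252
block [0.5468 0.1361 0.034 ] [0.5745 0.0683 0.034 ] 0.07329683686166787 22.253720542700478
stop [0.6502 0.1449] block rel centreline 0.08585885042829053 -0.0008475915405004031 tcp -0.03198322830807595 0.0012722970055142214
stop [0.6485 0.1484] block rel centreline 0.0858222695456301 -0.002645497746040587 tcp -0.03194956887947438 0.0019418241662090031
```

```bash
python3 -m inch '0.02 0 0 -0.06 0.035; 0.04 0 0 -0.126 0.035; 0.06 0 0.02 -0.126 0.035; 0.06 0 0.045 -0.126 0.035; 0.06 0 0.056 -0.126 0.035' && python3 -m inch '0.015 0 0 0 0.035; 0.03 0 0 0 0.035; 0.04 0 0 0 0.035; 0.044 0 0 0 0.035; 0.048 0 0 0 0.035' && python3 -m inch '0.004 0 0 0 0.035; 0.008 0 0 0 0.035; 0.012 0 0 0 0.035; 0.016 0 0 0 0.035; 0.018 0 0 0 0.035'
python3 - <<'E'
from h import *
save("wrist","w2")
s=arm.observe();T=R.from_rotvec(s["ee_rot"]).as_matrix();print(np.degrees(np.arctan2(T[1,0],T[0,0])),s["position"],T.T@s["force"])
E
```

```text
clock: 6.65
position: [0.5093, 0.0738, 0.1979]
ee_rot: [-3.06, -0.713, 0.004]
force: [-0.2, -0.5, 0.0]
width: 0.379
gripper_force: 0.0
clock: 7.15
position: [0.5513, 0.0941, 0.1994]
ee_rot: [3.058, 0.711, -0.007]
force: [-6.7, -5.1, 5.2]
width: 0.381
gripper_force: 4.2
clock: 7.65
position: [0.5669, 0.1016, 0.1993]
ee_rot: [3.058, 0.711, -0.009]
force: [-8.2, -4.5, 6.3]
width: 0.385
gripper_force: 4.7
26.18811499773088 [0.56710956 0.10176597 0.19930959] [-6.93099247  0.1781412  -3.09411054]
```

View pics/w2.png

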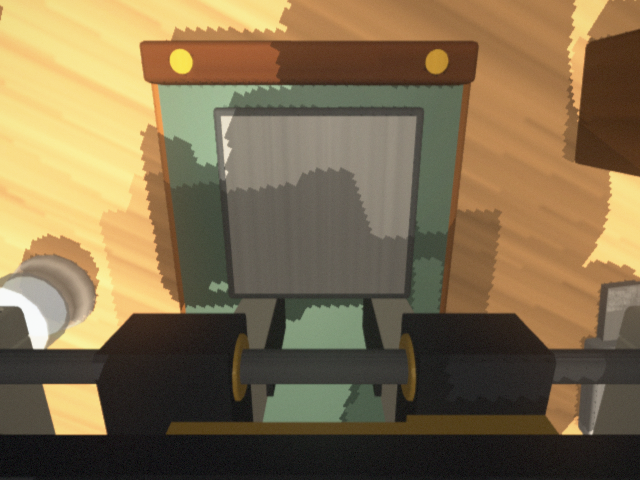

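The block is square and centred; the remaining gap is rows 84–108 (about 9–10 mm). Push on gently.

```bash
python3 -m inch '0.002 0 0 0 0.035; 0.004 0 0 0 0.035; 0.006 0 0 0 0.035; 0.007 0 0 0 0.035; 0.008 0 0 0 0.035'; python3 -m inch '0.001 0 0 0 0.035; 0.002 0 0 0 0.035; 0.002 0 0 0 0.035'
```

```text
clock: 8.2
position: [0.5737, 0.105, 0.1993]
ee_rot: [3.058, 0.711, -0.01]
force: [-9.5, -5.0, 6.9]
width: 0.379
gripper_force: 5.1
clock: 8.5
position: [0.5747, 0.1056, 0.1992]
ee_rot: [3.057, 0.711, -0.013]
force: [-12.5, -5.9, 10.9]
width: 0.383
gripper_force: 6.8
```

```bash
python3 -m inch '0.001 0 0 0 0.035; 0.002 0 0 0 0.035; 0.003 0 0 0 0.035; 0.003 0 0 0 0.035'; python3 -c "
from h import *
im=save('wrist','w3')"
```

```text
clock: 8.9
position: [0.5756, 0.106, 0.1988]
ee_rot: [3.056, 0.71, -0.022]
force: [-20.3, -9.4, 18.4]
width: 0.381
gripper_force: 11.4
```

View pics/w3.png

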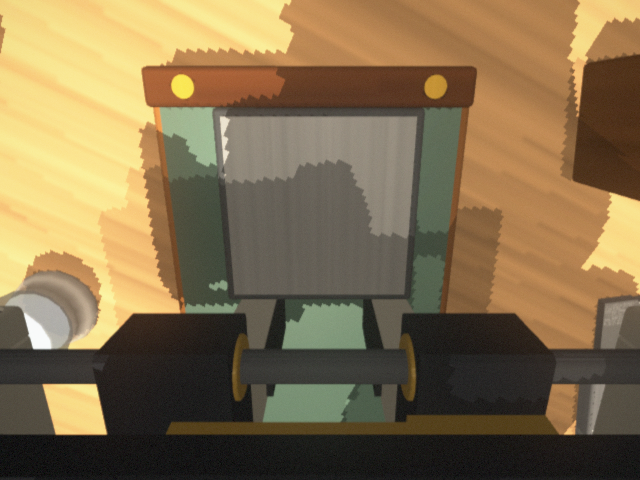

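The block's front edge (row 109) now meets the strip (row 107) evenly across, and the force has stalled at about 22 N, so it is snug and square. Back off.

```bash
python3 -m inch '-0.01 0 0 0 0.035; -0.03 0 0 0 0.035; -0.05 0 -0.02 0 0.035; -0.06 0 -0.06 0 0.035; -0.06 0 -0.1 0 0.035'; python3 -c "
from h import *
im=save('wrist','w4')"
```

```text
clock: 9.45
position: [0.5247, 0.0812, 0.3002]
ee_rot: [3.059, 0.712, -0.005]
force: [1.4, 0.2, 1.0]
width: 0.384
gripper_force: 0.0
```

View pics/w4.png

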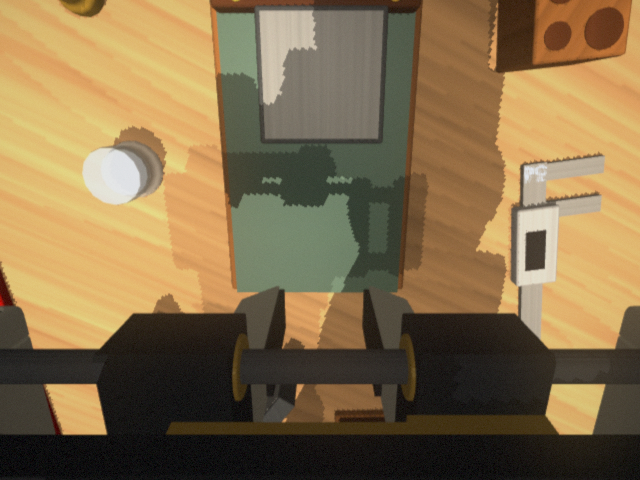

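The block lies flat against the strip (rows 8–142, cols 257–386), square and within the rubber. The hand is clear and the bystanders in view are in place.

```bash
python3 -m inch '0 0 0 0 0.035; 0 0 0 0 0.035'; python3 -c "
from cell import arm
print(arm.sign_off())"
```

```text
clock: 9.7
position: [0.5264, 0.082, 0.2996]
ee_rot: [3.059, 0.712, 0.0]
force: [0.5, -0.2, -0.6]
width: 0.381
gripper_force: 0.0
the job is handed in; nothing more can be done
None
```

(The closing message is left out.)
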